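Refit the cabin heater's air filter stack

ROBOT

A 7-joint arm with a two-finger parallel gripper is mounted at the origin on the work surface. World frame = base frame: x ahead of the robot, y to its left, z up, the work surface at z = 0. Lengths are in mm, angles in rad, forces in N, time in s.
With the tool pointing down it reaches from about 400 to 875 mm from the base axis. Payload 19.3 kg.
Tool frame: the origin (TCP) lies at the very end of the fingers, on their centre line; the grasp point (between the pads) lies 19 mm behind it (grip_point_offset is the z of the grasp point in the tool frame, in mm); z points along the fingers, y is the line along which they close (so a half turn about z gives the same grasp; the last joint's range is limited). The gripper opens to 85 mm and grips with 20 to 120 N. Pads are 22 mm wide; open, the fingers measure 114 mm over their backs; the gripper's body (76 mm by 85 mm) begins 54 mm behind the grasp point. The pads swing forward as they close: fully open they stand 13 mm farther back than shut.
Start: joints at [1.095, 0.521, -0.036, 1.599, 0.021, 1.021, -0.113], TCP at [246.693, -574.245, 231.291] pointing down, gripper open.
Joint ranges: [-2.91, 2.91], [-0.3, 2.13], [-1.5, 1.42], [0.17, 2.43], [-1.26, 4.41], [0.16, 1.93], [-2.52, 2.52]. Speed limits (rad/s): [1.89, 1.89, 2.39, 2.39, 3.01, 3.01, 3.01].

INTERFACE

Orientations are given as a 3x3 rotation matrix whose columns are the frame's x, y, z axes.
In Python, from workcell import movep, movel, goto_joints, open_gripper, clamp, wait, inverse_kinematics, read_state, camera, PlanningError, finish_job, grip_point_offset gives the robot as it stands. Calls block until the motion is done:
- movep(position, orientation): joint-space move of the TCP to a pose.
- movel(position, frame=None, max_speed=150, guard=None): straight line of the TCP; frame=None keeps the orientation; max_speed is the mean speed in mm/s. With guard (N) it stops when the force on the tool has changed by that much, and returns True; else False.
- goto_joints(angles): joint-space move.
- open_gripper() and clamp(): open the fingers fully, or close them until they stop; the grip force is fixed at half the most.
- wait(seconds).
- inverse_kinematics(position, orientation): joint angles nearest the present ones, or None.
- read_state(): the state.
- camera(name): name is "side" or "top"; returns a dict with "image" (480x640x3 uint8, blue, green, red), "range_z" (480x640 float32, mm along the optical axis (not along the pixel's ray), 0 where there is no reading), "fx", "fy", "cx", "cy" (pixels), "dist_coeffs" ([k1, k2, p1, p2, k3] as OpenCV has them; the pictures are not rectified), "cam_to_world" (4x4, takes a point from camera to world coordinates). Camera axes: x right, y up, looking along -z (the intrinsics and any distortion apply to the point x, -y, -z); pixel columns grow to the right and rows downward; lengths in mm; the calibration is good to about 2 mm. A picture is of the moment at which its call begins.
A pose or a line that the arm cannot do raises PlanningError and nothing moves.
- finish_job(): hands the job in; it is judged then, once.
The state is a dict: "time": time; "qpos": joint angles; "qvel": joint speeds; "joint_efforts": joint torques, N m; "eef_pos": TCP position; "tool_rot": TCP orientation; "ft_force": force on the tool from outside, world axes, zero at the start; "torque": the same for the moment, N m; "finger_gap": finger opening in mm; "gripper_force": force on a finger pad.
Only numpy, scipy, OpenCV 4.12 (cv2) and the standard library are available. Lean on these libraries where they do the work, as an engineer would, in place of code of your own. Each camera call takes 0.05 s, during which the arm holds its last target. There are 200 camera calls.

TASK

Refit the cabin heater's air filter: thread the long square cartridge onto the heater's horizontal rod first, then the short eight-sided cartridge, and last fit the blind end cap over the end of the rod. Push the stack fully home, so that the long cartridge sits against the heater's round flange and the parts touch one another without gaps, and let go. Leave the other things on the table where they are.

Things in the scene. Friction and masses are not known exactly. Their poses are not given: they have to be found in the camera images.
- long_cartridge: long grey filter cartridge with rows of dark slots, a square tube lying on one side with its bore level: 54 x 54 mm square, 80 mm long along its own y. The eight-sided bore, 26 mm across flats, runs right through along y. Origin: middle of the part on the bore axis, 27 mm above the table as it lies. Either end may go first. 0.12 kg, varies
- short_cartridge: short grey filter cartridge with the same dark slots, an eight-sided ring standing on one flat with its bore level: 60 mm across flats, 36 mm long along its own y; upright flats 25 mm high on its +x and -x sides. The eight-sided bore, 26 mm across flats, runs right through along y. Origin: middle of the part on the bore axis, 30 mm above the table. Either end may go first. 0.08 kg, varies
- end_cap: grey end cap, an eight-sided block standing on one flat: 56 mm across flats, 48 mm long along its own y (plus a 6 mm thick black boss, 32 mm across, on its closed end); upright flats 23 mm high on its +x and -x sides. A blind eight-sided bore, 22 mm across flats and 40 mm deep, opens at its +y end only. Origin: on the bore axis, halfway along the 48 mm, so the mouth is 24 mm to +y; 28 mm above the table. 0.10 kg, varies
- heater: grey heater air-intake box fixed on the table, 160 mm (x) x 130 mm (y), top at 140 mm; a turning knob on its top (not used here) stays below 200 mm. Origin: under its middle. A round flange, 80 mm across and 25 mm thick, stands on its -y side and carries the rod
- rod_root (a point): where the rod leaves the flat face of the flange, on the rod axis, 105 mm above the table. Axes as the heater's: the rod runs along -y. Level steel rod, 18 mm across, 152 mm long, rigid; the last 6 mm taper to 8 mm across. Fully home, the parts' origins lie 40 mm (long), 98 mm (short) and 140 mm (cap) from here along -y; loose on the rod, they hang up to 4 mm (cap 2 mm) below its axis
- rod_tip (a point): free end of the rod, on its axis, 152 mm from rod_root along -y
- egg_cup: white ceramic egg cup, 50 mm across and 62 mm tall, standing; origin under its foot; a bystander, not to be disturbed
- carabiner: steel carabiner lying flat, 110 mm long, 55 mm wide, 13 mm high; origin under its middle; a bystander, not to be disturbed
- ear_defenders: yellow ear defenders lying on their side, about 140 x 190 mm and 84 mm high; origin under the middle; a bystander, not to be disturbed
- dividers: brass chart dividers lying flat, 180 mm long, 55 mm wide, 10 mm high; origin under the hinge, legs towards +x; a bystander, not to be disturbed
- torch: black torch lying flat, 135 mm long, 36 mm high; origin under its middle, lamp at +x; a bystander, not to be disturbed
There are look-alikes about, which are no part of the job. What is shaped like the short_cartridge but green is not meant.

How it is judged (in metres and radians):
On the way, in this order (a step that is already met when the one before it is completed fails the run):
1. the long cartridge is threaded onto the rod with its whole length (y of long_cartridge in the frame of rod_root between -0.105 and -0.03 m and x of long_cartridge in the frame of rod_root between -0.01 and 0.01 m and z of long_cartridge in the frame of rod_root between -0.01 and 0.01 m and angle between the y axis of long_cartridge and the y axis of heater, either way round below 0.2 rad), for 0.2 s.
2. then the short cartridge is threaded onto the rod outside it (y of short_cartridge in the frame of rod_root between -0.13 and -0.085 m and x of short_cartridge in the frame of rod_root between -0.01 and 0.01 m and z of short_cartridge in the frame of rod_root between -0.01 and 0.01 m and angle between the y axis of short_cartridge and the y axis of heater, either way round below 0.3 rad), for 0.2 s.
At the end, for the whole second after the job is handed in: All three parts at rest on the rod, in line with it within 0.15 rad: origins 34-46 mm (long), 92-105 mm (short) and 134-147 mm (cap) from rod_root along it, and within 8 mm (cap 7 mm) of its axis sideways and up and down (y of long_cartridge in the frame of rod_root between -0.046 and -0.034 m and x of long_cartridge in the frame of rod_root between -0.008 and 0.008 m and z of long_cartridge in the frame of rod_root between -0.008 and 0.008 m and angle between the y axis of each of long_cartridge, short_cartridge, end_cap and the y axis of heater, either way round below 0.15 rad and y of short_cartridge in the frame of rod_root between -0.105 and -0.092 m and x of short_cartridge in the frame of rod_root between -0.008 and 0.008 m and z of short_cartridge in the frame of rod_root between -0.008 and 0.008 m and y of end_cap in the frame of rod_root between -0.147 and -0.134 m and x of end_cap in the frame of rod_root between -0.007 and 0.007 m and z of end_cap in the frame of rod_root between -0.007 and 0.007 m and linear speed of each of long_cartridge, short_cartridge, end_cap below 0.02 m/s); the robot touches nothing.
It fails at once if a bystander is moved by more than 30 mm (distance of any of egg_cup, carabiner, ear_defenders, dividers, torch from where it was at the start of the episode above 0.03 m).
It fails at once if the egg cup is tipped over (angle between egg_cup's own z axis and vertical above 0.6 rad).
It also fails if it takes over 72 s, if anything falls off the work surface, if the arm or the gripper's body presses on something with over 40 N, if the wrist force passes 120 N, or if a joint passes its speed limit or range.

## Working session

There is one attempt and no reset: what is moved stays moved. The work goes in short steps, each a Python script; the robot and the scene stay as the last script left them, time stands still between calls to the robot, and variables do not carry over. Pictures are saved under pics/ and viewed, at most 10 in all, crops included, and the job is handed in when it is done.

```bash
mkdir -p pics; ls; cat > h.py <<'E'
import numpy as np, cv2
from workcell import *
def K(c): return np.array([[c['fx'],0,c['cx']],[0,c['fy'],c['cy']],[0,0,1.]])
def cloud(c):
    h,w=c['range_z'].shape
    u,v=np.meshgrid(np.arange(w),np.arange(h))
    p=np.stack([u,v],-1).reshape(-1,1,2).astype(np.float64)
    n=cv2.undistortPoints(p,K(c),np.array(c['dist_coeffs'],float)).reshape(h,w,2)
    z=c['range_z'].astype(float)
    P=np.stack([n[...,0]*z,-n[...,1]*z,-z,np.ones_like(z)],-1)
    W=P@np.array(c['cam_to_world']).T
    W=W[...,:3]; W[z<=0]=np.nan
    return W
E
python3 - <<'E'
from h import *
for n in ('top','side'):
    c=camera(n); cv2.imwrite(f'pics/{n}0.png',c['image']); W=cloud(c); np.save(f'{n}0.npy',W)
    print(n,np.round(c['cam_to_world'],2).tolist(),c['fx'],(c['range_z']>0).mean())
print(read_state()['time'])
E
```

```text
pics
top [[-0.0, 1.0, -0.08, 484.64], [-1.0, -0.0, 0.0, -66.94], [0.0, 0.08, 1.0, 1037.16], [0.0, 0.0, 0.0, 1.0]] 470.76815338829107 0.995908203125
side [[-0.99, 0.1, -0.09, 457.45], [-0.14, -0.77, 0.62, 778.03], [-0.01, 0.63, 0.78, 1141.94], [0.0, 0.0, 0.0, 1.0]] 565.7933563523225 0.9960546875
0.1
```

View pics/top0.png

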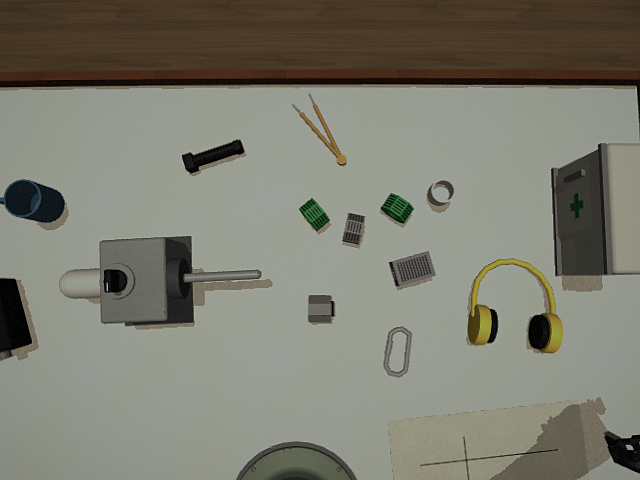

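View pics/side0.png

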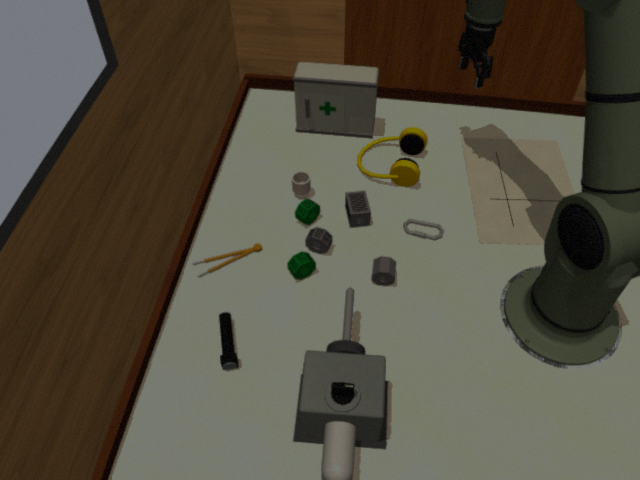

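Candidates in the top view are:
- **Short cartridge:** grey ring at (354,229). The green rings at (314,214) and (397,207) are the look-alikes.
- **Long cartridge:** slotted grey box at (412,269).
- **End cap:** plain grey block at (321,308), with its boss towards the right (-y) and its mouth towards the heater.

The rod runs from (190,278) to its tip at (262,274). Next I'll measure these and check the choice in a crop.

```bash
cat > m.py <<'E'
from h import *
def rect(W,zlo,zhi,box,name):
    x0,x1,y0,y1=box; S=W[y0:y1,x0:x1].reshape(-1,3)
    S=S[np.isfinite(S[:,2])&(S[:,2]>zlo)&(S[:,2]<zhi)]
    (cx,cy),(w,h),a=cv2.minAreaRect(S[:,:2].astype(np.float32))
    print(name,len(S),'c',round(cx,1),round(cy,1),'wh',round(w,1),round(h,1),'ang',round(a,1),'zmed',round(np.median(S[:,2]),1),'mean',S.mean(0).round(1))
    return S
if __name__=='__main__':
    W=np.load('top0.npy')
    print('table z',np.nanmedian(W[330:390,200:300,2]))
    for n,b,lo,hi in(('long',(380,445,240,300),48,60),('short_top',(335,375,203,256),55,66),('short_all',(335,375,203,256),15,66),
       ('cap_top',(300,346,285,330),51,60),('cap_all',(300,346,285,330),8,60),('boxtop',(90,205,230,330),134,139.5),('box',(90,205,230,330),120,143)):
        rect(W,lo,hi,b,n)
    R=W[262:290,165:275].reshape(-1,3); R=R[(R[:,2]>100)&(R[:,2]<122)]
    ys=np.arange(R[:,1].min()//10*10,R[:,1].max()+10,10)
    for a in ys:
        s=R[(R[:,1]>=a)&(R[:,1]<a+10)]
        if len(s): print(a,len(s),s[:,0].min().round(1),s[:,0].max().round(1),s[:,2].max().round(1))
    print('tip ymin',R[:,1].min(), 'flange face')
    F=W[245:315,170:200].reshape(-1,3);F=F[(F[:,2]>118)&(F[:,2]<150)];print(F.min(0),F.max(0))
    im=cv2.imread('pics/top0.png');cv2.imwrite('pics/crop0.png',cv2.resize(im[180:340,165:445],None,fx=2.8,fy=2.8,interpolation=cv2.INTER_CUBIC))
E
python3 m.py
```

```text
table z 0.7671948981142123
long 971 c 515.5 -250.4 wh 54.2 80.6 ang 16.2 zmed 55.4 mean [ 515.4 -250.5   55.4]
short_top 301 c 601.5 -127.3 wh 35.8 42.7 ang 77.8 zmed 60.8 mean [ 601.4 -127.4   60.4]
short_all 505 c 601.9 -127.5 wh 36.0 60.1 ang 77.4 zmed 57.9 mean [ 599.5 -126.9   55.3]
cap_top 379 c 432.7 -55.6 wh 47.9 39.2 ang 85.9 zmed 56.4 mean [432.3 -55.2  56. ]
cap_all 654 c 431.5 -57.9 wh 54.1 56.2 ang 89.4 zmed 53.1 mean [433.  -57.5  51. ]
boxtop 1506 c 492.0 288.7 wh 160.7 154.1 ang 2.9 zmed 138.5 mean [491.5 286.6 138.2]
box 4904 c 492.0 288.5 wh 161.2 154.5 ang 2.8 zmed 140.1 mean [491.3 285.8 139.2]
50.0 3 503.0 506.9 109.7
60.0 43 495.1 511.0 117.3
70.0 44 495.1 510.9 117.1
80.0 47 493.2 510.9 117.0
90.0 47 493.2 511.0 117.1
100.0 47 493.2 508.9 117.8
110.0 44 493.2 509.0 118.5
120.0 49 491.3 509.1 116.6
130.0 48 491.3 509.1 116.9
140.0 44 491.3 507.1 117.8
150.0 47 491.3 507.2 117.4
160.0 48 489.4 507.2 117.0
170.0 45 489.4 505.1 117.3
180.0 46 489.4 505.2 115.8
190.0 44 489.4 505.2 116.8
200.0 51 487.5 505.3 117.3
210.0 83 473.7 527.1 121.7
tip ymin 59.87879673128148 flange face
[425.60419722 209.8047297  118.02797674] [534.36984196 236.15072527 149.44331792]
```

View pics/crop0.png

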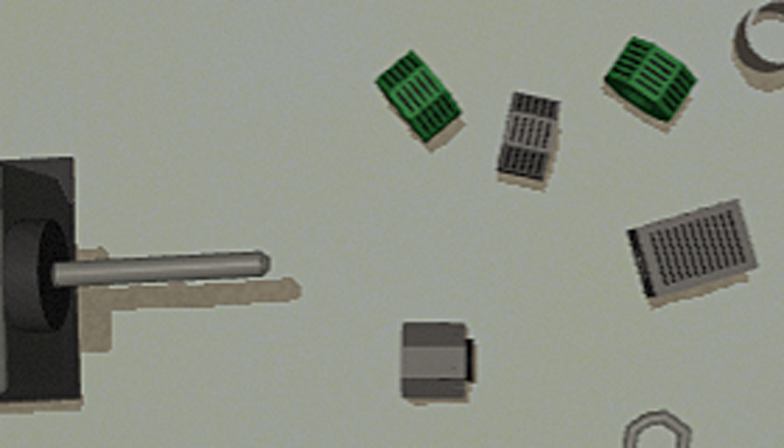

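The crop confirms the picks: the grey slotted ring at crop (528,137) sits between the two greens, the long cartridge is at (692,250), and the cap is at (437,360) with its black boss on the right. Now I'll fetch the long cartridge.

```bash
cat > r.py <<'E'
from h import *
YAW=0.048; ROOT=np.array([496.0,211.5,105.0]); U=np.array([-np.sin(YAW),np.cos(YAW),0])
G=19.0
def R(yaw,s=1):
    y=s*np.array([np.cos(yaw),np.sin(yaw),0]); z=np.array([0,0,-1.]); return np.column_stack([np.cross(y,z),y,z])
def rod(d,dx=0,dz=0):  # tcp for part origin d mm from root along rod
    return ROOT-d*U+np.array([dx,0,dz-G])
def st(t=''):
    s=read_state(); print(t,'t',round(s['time'],1),'p',np.round(s['eef_pos'],1),'gap',round(s['finger_gap'],1),'F',np.round(s['ft_force'],1),'gf',round(s['gripper_force'],1)); return s
def grab(xy,zc,yaw,s):
    movep([*xy,zc-G+75],R(yaw,s)); movel([*xy,zc-G],max_speed=150); clamp(); st('grip')
    movel([*xy,zc-G+120],max_speed=200)
E
python3 - <<'E'
from r import *
print(read_state()['tool_rot'])
for s in(1,-1):
  for p,y in(([515.5,-250.4,8],.283),([601.7,-127.4,11],-.22),([432.6,-55.6,9],-.035),(rod(40),YAW),(rod(215),YAW)):
    q=inverse_kinematics(p,R(y,s)); print(s,None if q is None else np.round(q,2))
E
```

```text
[[ 9.18777220e-01  3.94776145e-01 -4.64628682e-04]
 [ 3.94776408e-01 -9.18776825e-01  8.56795652e-04]
 [-8.86475806e-05 -9.70628769e-04 -9.99999525e-01]]
1 [ 0.54  0.77 -0.28  1.86  0.37  0.56  0.31]
1 [ 0.32  0.81 -0.31  1.74  0.38  0.64 -0.42]
1 [ 0.24  0.66 -0.33  2.21  0.6   0.35 -0.62]
1 [ 0.01  0.65 -0.63  1.95  0.57  0.72 -0.91]
1 [ 0.26  0.6  -0.5   2.01  0.46  0.65 -0.49]
-1 [ 0.17  0.79  0.26  1.88 -0.38  0.52 -2.18]
-1 [-0.33  0.95  0.7   1.78 -0.88  0.75 -2.52]
-1 [-0.25  0.69  0.31  2.23 -0.69  0.31 -2.51]
-1 [-1.15  0.97  1.14  2.01 -1.12  0.99 -2.5 ]
-1 [-0.63  0.7   0.74  2.05 -0.76  0.68 -2.48]
```

```bash
python3 - <<'E'
from r import *
grab((515.5,-250.4),27,.283,1)
movep(rod(152+40+18),R(YAW)); st('pre')
for n in('top','side'):
    c=camera(n); cv2.imwrite(f'pics/{n}1.png',c['image']); np.save(f'{n}1.npy',cloud(c))
a=cv2.imread('pics/top1.png')[220:340,160:360]; b=cv2.imread('pics/side1.png')[200:400,240:440]
cv2.imwrite('pics/c1.png',np.vstack([cv2.resize(a,(480,288),interpolation=2),cv2.resize(b,(480,300))]) )
E
```

```text
grip t 2.8 p [ 516.  -250.7    9. ] gap 53.6 F [-2.   0.9  8.9] gf 63.1
pre t 4.5 p [506.2   0.6  85.7] gap 53.2 F [ 0.4 -0.2 -1.7] gf 62.9
```

View pics/c1.png

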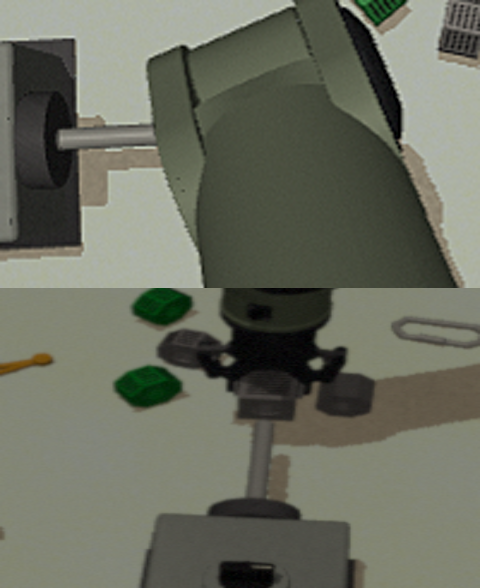

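The lower part of the picture (side view) shows the held cartridge at about (267,400) in front of the rod tip at about (264,425), roughly lined up. I'll compare the two in the side depth data before inserting.

```bash
python3 - <<'E'
from r import *
W=np.load('side1.npy')[200:400,240:440].reshape(-1,3)
def x_at(y): return ROOT[0]-(y-ROOT[1])*np.tan(YAW)
def q(n,lo,hi,zlo,zhi):
    S=W[(W[:,1]>lo)&(W[:,1]<hi)&(W[:,2]>zlo)&(W[:,2]<zhi)&(W[:,0]>450)&(W[:,0]<560)]
    if len(S)<5: print(n,len(S));return
    d=S[:,0]-x_at(S[:,1]); print(n,len(S),'dx',np.percentile(d,[3,97]).round(1),np.mean(np.percentile(d,[3,97])).round(1),'z',np.percentile(S[:,2],[2,98]).round(1),'y',np.percentile(S[:,1],[2,98]).round(1))
for y in range(60,200,20): q('rod%d'%y,y,y+20,98,122)
q('part front low',30,56,80,100); q('part front',30,56,85,128); q('part top',-40,45,129,137)
E
```

```text
rod60 35 dx [-8.5  7.1] -0.7 z [104.7 114.8] y [67.2 79.6]
rod80 63 dx [-9.3  8.1] -0.6 z [103.1 114.7] y [81.5 99.1]
rod100 61 dx [-8.3  7.3] -0.5 z [105.8 115.2] y [100.3 119.3]
rod120 71 dx [-9.3  7.9] -0.7 z [103.4 114.6] y [120.2 139.5]
rod140 64 dx [-8.5  7.1] -0.7 z [106.3 115.9] y [140.5 159.5]
rod160 70 dx [-9.3  7.5] -0.9 z [106.6 116.9] y [161.2 179.8]
rod180 63 dx [-8.6  7.9] -0.4 z [107.5 116.7] y [180.4 198.8]
part front low 150 dx [-25.4  22.4] -1.5 z [80.8 99.3] y [31.3 46.5]
part front 269 dx [-26.3  24.5] -0.9 z [ 85.9 127.8] y [30.8 46.6]
part top 309 dx [-39.   38.7] -0.2 z [129.1 136.1] y [-7.1 43.5]
```

The side view agrees to under 1 mm, so I'll insert.

```bash
python3 - <<'E'
from r import *
for d,v in((150,50),(60,90),(37,30)):
    h=movel(rod(d),R(YAW),max_speed=v,guard=15); s=st(f'd{d} hit{h} dist {np.dot(ROOT-s0,U) if 0 else ""}')
    print('d now',round(float((ROOT-s['eef_pos'])@U),1))
    if h: break
E
```

```text
d150 hitFalse dist  t 6.0 p [503.2  61.3  86. ] gap 53.7 F [ 0.1  0.7 -2. ] gf 62.9
d now 150.4
d60 hitFalse dist  t 7.1 p [498.9 150.9  85.9] gap 53.2 F [-0.6 -1.2 -1.1] gf 62.9
d now 60.7
d37 hitTrue dist  t 7.8 p [497.6 172.4  85.7] gap 53.4 F [ 0.6 -0.2 -1.2] gf 62.9
d now 39.1
```

Contact came at 39 mm, so the cartridge is home. I'll release it and fetch the short one.

```bash
python3 - <<'E'
from r import *
open_gripper(); p=read_state()['eef_pos']; movel([p[0],p[1],210],max_speed=200)
grab((601.7,-127.4),30,-.22,1)
movep(rod(152+18+18),R(YAW)); st('pre')
c=camera('side'); cv2.imwrite('pics/side2.png',c['image']); W=cloud(c); np.save('side2.npy',W)
cv2.imwrite('pics/c2.png',cv2.resize(c['image'][210:410,230:450],None,fx=3,fy=3))
E
```

```text
grip t 11.3 p [ 602.3 -127.5   12.3] gap 58.8 F [-3.4  0.5 10.7] gf 63.6
pre t 12.8 p [504.9  23.7  85.5] gap 59.0 F [-0.  -0.  -0.2] gf 64.4
```

View pics/c2.png

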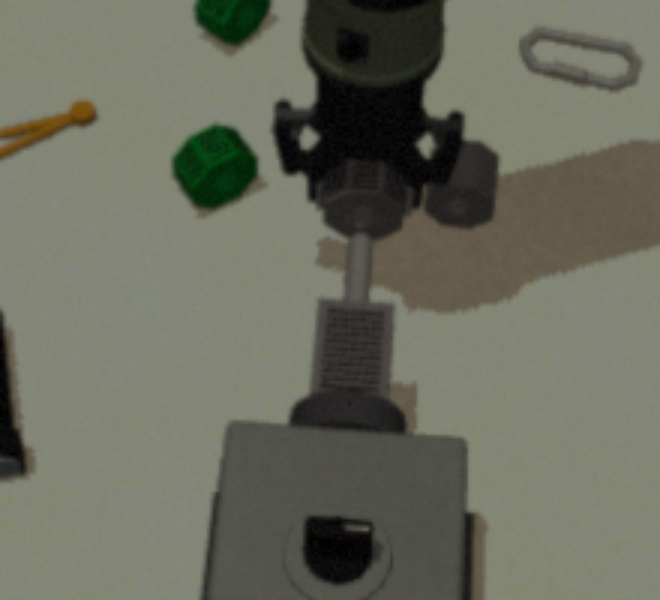

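The long cartridge sits against the flange, around (353,350). The short cartridge is held squarely in front of the rod tip at (362,205), so I'll insert it.

```bash
python3 - <<'E'
from r import *
ok=True
for d,v in((140,50),(108,80),(94,30)):
    h=movel(rod(d),R(YAW),max_speed=v,guard=15); s=st(f'd{d} hit{h}')
    print('d now',round(float((ROOT-s['eef_pos'])@U),1))
    if h: ok=d==94; break
if ok:
    open_gripper(); p=read_state()['eef_pos']; movel([p[0],p[1],210],max_speed=200); st()
    # look again at the cap from near the rod
    c=camera('top'); W=cloud(c); cv2.imwrite('pics/top3.png',c['image'])
    from m import rect
    S=rect(W,55,58.5,(300,346,285,330),'captop'); rect(W,35,60,(300,346,285,330),'cap35')
E
```

```text
d140 hitFalse t 14.0 p [502.7  71.3  86. ] gap 59.0 F [ 0.2  0.5 -0.6] gf 64.4
d now 140.4
d108 hitFalse t 14.5 p [501.1 103.9  86. ] gap 58.8 F [ 0.3 -1.  -0.7] gf 64.4
d now 107.7
d94 hitTrue t 14.9 p [500.6 113.7  85.8] gap 59.0 F [-0.1 -0.2 -0.8] gf 64.8
d now 97.9
 t 16.1 p [500.  113.4 209.1] gap 85.4 F [-0.2 -0.4 -0.2] gf 0.0
captop 224 c 432.3 -54.5 wh 47.6 30.9 ang 89.8 zmed 56.9 mean [431.  -54.9  56.8]
cap35 629 c 431.5 -58.1 wh 54.2 55.2 ang 87.9 zmed 53.5 mean [432.1 -57.1  51.7]
```

```bash
python3 - <<'E'
from r import *
grab((431.6,-55.2),28,-.03,1)
movep(rod(152+24+18),R(YAW)); st('pre')
c=camera('side'); W=cloud(c); np.save('side4.npy',W)
cv2.imwrite('pics/c4.png',cv2.resize(c['image'][210:410,230:450],None,fx=3,fy=3))
S=W[200:400,240:440].reshape(-1,3); x_at=lambda y:ROOT[0]-(y-ROOT[1])*np.tan(YAW)
for n,ylo,yhi,zlo,zhi in(('rod',65,92,98,122),('cap front',28,60,82,128),('capfrontlow',28,60,82,95)):
    T=S[(S[:,1]>ylo)&(S[:,1]<yhi)&(S[:,2]>zlo)&(S[:,2]<zhi)&(abs(S[:,0]-503)<45)]
    if len(T)>4:
        d=T[:,0]-x_at(T[:,1]); print(n,len(T),np.percentile(d,[3,97]).round(1),np.percentile(T[:,2],[3,97]).round(1))
E
```

```text
grip t 18.1 p [432.1 -55.2   9.9] gap 55.1 F [-3.5  1.  16.1] gf 60.0
pre t 19.4 p [504.4  18.4  84.2] gap 55.1 F [-1.4 -0.6 -0.5] gf 63.3
rod 56 [-8.6  7. ] [106.2 115.6]
cap front 444 [-31.9  32.6] [ 85.2 127.1]
capfrontlow 112 [-27.   29.4] [83.6 94.3]
```

View pics/c4.png

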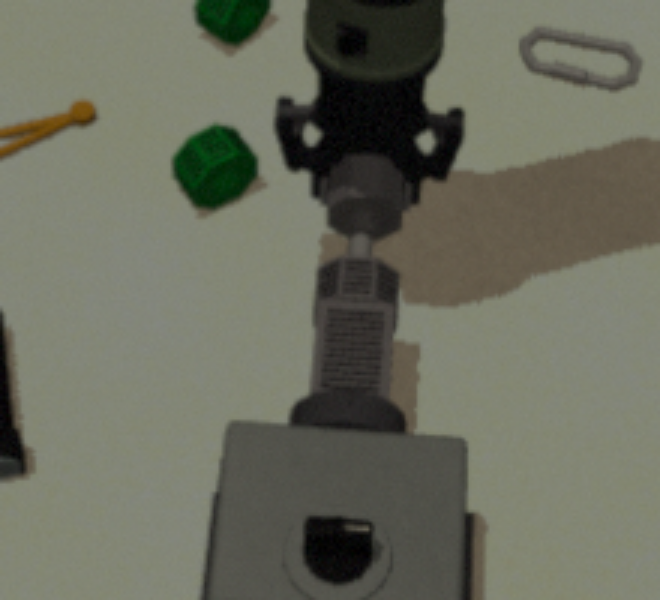

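The short cartridge touches the long one on the rod, around (355,290). The cap is held straight with its mouth at the rod tip, (365,210). Inserting it slowly.

```bash
python3 - <<'E'
from r import *
for d,v in((165,25),(148,35),(137,20)):
    h=movel(rod(d),R(YAW),max_speed=v,guard=15); s=st(f'd{d} hit{h}')
    print('d now',round(float((ROOT-s['eef_pos'])@U),1))
    if h: break
E
```

```text
d165 hitFalse t 20.7 p [503.9  46.5  86. ] gap 54.9 F [ 0.1  0.  -1.2] gf 63.3
d now 165.2
d148 hitFalse t 21.4 p [503.   63.7  86. ] gap 55.0 F [-0.2  0.2 -0.7] gf 63.3
d now 148.0
d137 hitTrue t 21.8 p [502.4  71.   85.7] gap 55.0 F [ 0.5 -2.2 -0.3] gf 63.4
d now 140.6
```

```bash
python3 - <<'E'
from r import *
h=movel(rod(135),R(YAW),max_speed=20,guard=25); s=st(f'push {h}'); print(round(float((ROOT-s['eef_pos'])@U),1))
open_gripper(); p=read_state()['eef_pos']; movel([p[0],p[1],230],max_speed=150)
movep([560,-150,300],R(YAW)); wait(.5)
t=camera('top'); s=camera('side'); st()
a=cv2.resize(t['image'][225:335,90:290],(600,330),interpolation=2); b=cv2.resize(s['image'][240:410,240:500],(412,270))
b=cv2.copyMakeBorder(b,0,0,0,188,0); cv2.imwrite('pics/c5.png',np.vstack([a,b]))
W=cloud(t)[225:335,150:290].reshape(-1,3); W=W[(W[:,2]>100)&(abs(W[:,0]-500)<40)]
d=(ROOT-W)@U
for k in range(-4,184,8):
    m=(d>=k)&(d<k+8)
    if m.any(): print(k,m.sum(),W[m,2].max().round(1))
print('d max',d.max())
E
```

```text
push True t 22.1 p [502.1  71.   85.5] gap 55.2 F [ 0.6 -2.6  0. ] gf 63.4
140.7
 t 25.1 p [ 560. -150.  300.] gap 85.7 F [-0.1  0.3 -0.4] gf 0.0
-4 242 148.1
4 113 133.1
12 114 133.1
20 119 132.2
28 115 133.2
36 116 132.3
44 117 132.5
52 116 132.7
60 117 133.2
68 116 132.7
76 127 133.9
84 120 135.1
92 130 135.5
100 125 135.7
108 129 137.2
116 121 136.7
124 119 136.3
132 115 135.5
140 119 136.2
148 119 135.3
156 121 137.2
164 101 133.5
d max 170.77382777558773
```

View pics/c5.png

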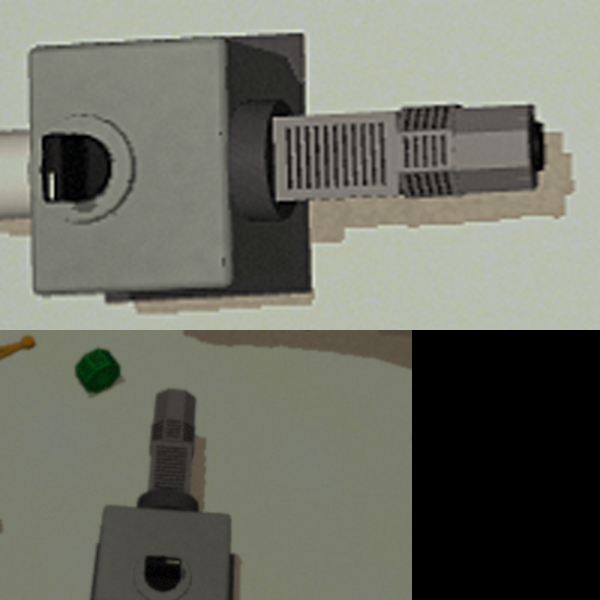

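Both views show the stack in line and without gaps, from the flange at (275,155) to the cap boss at (540,145). It measures 170.8 mm from the rod root against 170 mm nominal, so I'm handing the job in.

```bash
python3 -c "
from workcell import *
print(finish_job())"
```

```text
the job is handed in; nothing more can be done
None
```

The long cartridge, short cartridge and end cap are threaded in that order, pushed fully home and released, and the job is handed in; the interface gave no verdict.

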